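# Check a centrifuge sleeve on the slanted gauge pin and sort it

## Task

Take the orange sleeve that stands on the blue spot and try it on the slanted gauge pin: slide it, open mouth first, down the pin as far as it goes, without forcing it, and let it rest there a moment. If its mouth comes all the way down to the black collar it is good: stand it upright, mouth down, in the green tray; if it stops short of the collar, stand it the same way in the red tray. Leave the other sleeve standing on the grey spot, and the bottle, jar and tube rack where they are.

Things in the scene. Friction and masses are not known exactly. Their poses are not given: they have to be found in the camera images.
- sleeve_1: One of two look-alike orange plastic sleeves, loose, each on one spot of the mat, mouth down: 30 mm in diameter, 64 mm long, about 60 g, flat closed end, 18 mm bore. Origin: centre of the open mouth's rim (underside as it stands); z points to the closed end. One sleeve's bore is clear, 54 mm deep; the other's is blocked 26 mm inside, unseen from outside. Which stands where varies.
- sleeve_2: One of two look-alike orange plastic sleeves, loose, each on one spot of the mat, mouth down: 30 mm in diameter, 64 mm long, about 60 g, flat closed end, 18 mm bore. Origin: centre of the open mouth's rim (underside as it stands); z points to the closed end. One sleeve's bore is clear, 54 mm deep; the other's is blocked 26 mm inside, unseen from outside. Which stands where varies.
- blue_spot (a point): Centre of the blue spot (52 mm disc) on the white mat's top, 4 mm above the worktop: the sleeve to be tested stands within about 7 mm of it. The fixed mat is 100 x 210 mm, 4 mm thick; the spots lie 110 mm apart.
- grey_spot (a point): Centre of the grey spot (52 mm disc) on the same mat, 4 mm above the worktop: the next sleeve waits here, not to be touched.
- pin: Fixed steel gauge pin, 14 mm in diameter, 48 mm long, last 7 mm tapering to 8 mm, on a black collar. Origin: pin's foot, centre of the collar's upper face, 90 mm above the worktop; z along the pin to its tip, leaning 30 degrees from vertical roughly towards the robot; y level, to the left. A clear sleeve's mouth comes to z = 0; a blocked one stops with its mouth at z = 22 mm.
- gauge: The pin's blue base, 120 x 90 x 14 mm, fixed. Origin: centre of its underside; the pin leans to its -x side. From it a 22 mm aluminium post slants up to the black collar (38 mm in diameter, 8 mm thick) that carries the pin.
- tray_pass_in (a point): Centre of the inner floor of the green tray (good sleeves): an open square tray fixed on the worktop, 100 x 100 mm outside, 20 mm high, walls and floor 4 mm thick, so the floor is 4 mm above the worktop. x and y run along its sides. The two trays may change places.
- tray_reject_in (a point): Centre of the inner floor of the red tray (rejected sleeves): an open square tray fixed on the worktop, 100 x 100 mm outside, 20 mm high, walls and floor 4 mm thick, so the floor is 4 mm above the worktop. x and y run along its sides. The two trays may change places.
- bottle: White reagent bottle with blue cap and yellow label, loose, 54 mm in diameter, 140 mm tall; origin at the centre of its underside. Leave alone.
- jar: Clear specimen jar with a yellow lid, loose, 52 mm in diameter, 65 mm tall; origin at the centre of its underside. Leave alone.
- tube_rack: White tube rack with six capped tubes, loose, 70 x 160 mm, 88 mm tall; origin at the centre of its underside. Leave alone.
Not all that is in view belongs to the job. What is meant by the part that bears blue_spot is not turquoise, and is the larger of those in its own colour.

How it is judged (in metres and radians):
On the way:
1. the sleeve has been slid down the pin as far as it goes (mouth within 4 mm of the collar, or within 4 mm of where a blocked sleeve stops), along the pin within 0.2 rad (((z of sleeve_1 in the frame of pin between -0.004 and 0.004 m and x of sleeve_1 in the frame of pin between -0.005 and 0.005 m and y of sleeve_1 in the frame of pin between -0.005 and 0.005 m and angle between the z axis of sleeve_1 and the z axis of pin, either way round below 0.2 rad) or (z of sleeve_2 in the frame of pin between 0.018 and 0.026 m and x of sleeve_2 in the frame of pin between -0.005 and 0.005 m and y of sleeve_2 in the frame of pin between -0.005 and 0.005 m and angle between the z axis of sleeve_2 and the z axis of pin, either way round below 0.2 rad))), for 0.2 s.
At the end, for the whole second after the job is handed in: The tested sleeve stands at rest, mouth down, on the floor of the right tray (green if it went down to the collar, red if it stopped short; within 0.1 rad of upright); the other sleeve stands upright within 20 mm of the grey spot's centre (((horizontal distance between sleeve_1 and tray_pass_in below 0.05 m and height (world z) of sleeve_1 below 0.009 m and angle between each of sleeve_1, sleeve_2's own z axis and vertical below 0.1 rad and linear speed of each of sleeve_1, sleeve_2 below 0.02 m/s and horizontal distance between sleeve_2 and grey_spot below 0.02 m) or (horizontal distance between sleeve_2 and tray_reject_in below 0.05 m and height (world z) of sleeve_2 below 0.009 m and angle between each of sleeve_2, sleeve_1's own z axis and vertical below 0.1 rad and linear speed of each of sleeve_2, sleeve_1 below 0.02 m/s and horizontal distance between sleeve_1 and grey_spot below 0.02 m))); the robot touches nothing.
It fails at once if the waiting sleeve is taken or pushed more than 20 mm off the grey spot (horizontal distance between each of sleeve_1, sleeve_2 and grey_spot above 0.02 m).
It fails at once if the sleeve is forced onto the pin (more than 60 N) (contact force between any of sleeve_1, sleeve_2 and pin above 60 N).
It fails at once if the bottle, the jar or the tube rack is moved more than 20 mm (distance of any of bottle, jar, tube_rack from where it was at the start of the episode above 0.02 m).
It also fails if it takes over 43 s, if anything falls off the work surface, if the arm or the gripper's body presses on something with over 40 N, if the wrist force passes 120 N, or if a joint passes its speed limit or range.

## Robot

A 6-joint arm with a two-finger parallel gripper is mounted at the origin on the work surface. World frame = base frame: x ahead of the robot, y to its left, z up, the work surface at z = 0. Lengths are in mm, angles in rad, forces in N, time in s.
With the tool pointing down it reaches from about 350 to 975 mm from the base axis. Payload 7.1 kg.
Tool frame: the origin (TCP) lies midway between the tips of the shut fingers; the grasp point (between the pads) lies 19 mm behind it; z points along the fingers, y is the line along which they close (so a half turn about z gives the same grasp; the last joint's range is limited). The gripper opens to 88 mm and grips with 3 to 60 N. Pads are 20 mm wide; open, the fingers measure 115 mm over their backs; the gripper's body (75 mm by 178 mm) begins 61 mm behind the grasp point.
Start: joints at [1.326, 0.423, 1.63, -0, 1.089, -0.019], TCP at [139.898, 609.125, 222.675] pointing down, gripper open.
Joint ranges: [-3, 3], [-0.9, 2.11], [0.09, 2.58], [-1.31, 4.45], [0.11, 2.69], [-2.54, 2.54]. Speed limits (rad/s): [2.39, 2.39, 3.01, 3.14, 3.14, 3.14].

## Interface

Orientations are given as a rotation vector (axis times angle).
In Python, from workcell import ctrl gives the robot as it stands.
- The arm moves only by the shell command python3 -m pendant 'ROWS'. ROWS is a JSON object of lists of equal length, an entry for each row: "grip": the opening, from -1 (shut) to 1 (fully open); "linear": the shift along the tool's x, y, z in mm, a list of three; "angular": the turn, a rotation vector about the tool's x, y, z in rad, a list of three. In form: {"grip": [grip, ...], "linear": [[tx, ty, tz], ...], "angular": [[ax, ay, az], ...]}. A call has 1 to 12 rows; each row shifts and turns the commanded pose from where the row before left it, along the tool's axes as they then stand; what a row does not reach is not made up. A row lasts 1/12 s, in which the tool goes at most 41.7 mm and 7.16 degrees, less where a joint would pass 70% of its speed; a pose out of reach is approached as far as the arm can. A call with a gripper value outside its range is refused whole. The fingers move at their own pace and stop on an object; the grip force is fixed at half the most. Time passes only in rows, so rows that do not move let the fingers close. It gives the time, the measured TCP pose, the force, the opening and the grip force at its end, in the units of the state.
- ctrl.get_obs(): the state, without advancing time (a new reading comes with each control period).
- ctrl.get_image(name): name is "side" or "top" or "wrist"; returns the picture (384x512x3 uint8, red, green, blue); there is no depth.
- ctrl.camera_params(name): a dict with "vfov" (degrees; the focal length in pixels is half the picture's height over the tangent of half this angle, whatever the lens; pixels are square), "cx", "cy" (the principal point, pixels), "R" (3x3) and "t" (3): a world point X has camera coordinates R X + t; the wrist camera has in their place "T_tool_cam" (4x4, takes a point from camera to tool coordinates, whose origin is the TCP and whose axes are the flange's). Camera axes: x right, y down, z forward; pixel columns grow to the right and rows downward; lengths in mm; the calibration is good to about 2 mm. The wrist camera is an equidistant fisheye: a pixel r from the principal point sees the ray r / f radians off the axis. A picture is of the moment at which its call begins: read the wrist's pose just before it. camera_params takes no time and is no camera call.
- ctrl.close_job(): hands the job in; it is judged then, once.
The state is a dict: "t": time; "qpos": joint angles; "qvel": joint speeds; "joint_torque": joint torques, N m; "ee_pos": TCP position; "orientation": TCP orientation; "ft_force": force on the tool from outside, world axes, zero at the start; "moment": the same for the moment, N m; "width": finger opening in mm; "grasp_force": force on a finger pad.
Only numpy, scipy, OpenCV 4.12 (cv2) and the standard library are available. Lean on these libraries where they do the work, as an engineer would, in place of code of your own. Each camera call takes 0.05 s, during which the arm holds its last target. There are 200 camera calls.

## Working session

There is one attempt and no reset: what is moved stays moved. The work goes in short steps, Python scripts to look and compute and a shell command to move; the robot and the scene stay as the last step left them, time stands still between calls to the robot, and variables do not carry over. Pictures are saved under pics/ and viewed, at most 10 in all, crops included, and the job is handed in when it is done.

```bash
ls; mkdir -p pics; python3 - <<'E'
from workcell import ctrl
import cv2,numpy as np
for n in("top","side"):
    im=ctrl.get_image(n); cv2.imwrite(f"pics/{n}0.png",im[...,::-1])
    p=ctrl.camera_params(n); print(n,p['vfov'],p['cx'],p['cy'],np.round(p['R'],4).tolist(),np.round(p['t'],1).tolist())
p=ctrl.camera_params("wrist");print(p)
print({k:np.round(v,3).tolist() for k,v in ctrl.get_obs().items()})
E
```

```text
pics
top 47.43860355418266 250.8132694497106 199.65247939258714 [[-0.0521, -0.9986, 0.007], [-0.9687, 0.0488, -0.2434], [0.2428, -0.0195, -0.9699]] [34.3, 586.6, 881.1]
side 53.306612431845494 251.2093326271144 187.35148258186402 [[-0.9788, -0.2041, 0.018], [-0.1344, 0.5729, -0.8085], [0.1547, -0.7938, -0.5882]] [572.9, 135.2, 1011.9]
{'vfov': 65.70646984690485, 'cx': 256.8243273375424, 'cy': 195.32172769862848, 'T_tool_cam': array([[-6.18274657e-04, -9.56221739e-01, -2.92642451e-01,
         8.13667188e+01],
       [ 9.99999451e-01, -8.38740546e-04,  6.27891221e-04,
         1.50412185e-01],
       [-8.45854324e-04, -2.92641902e-01,  9.56221733e-01,
        -1.62226184e+02],
       [ 0.00000000e+00,  0.00000000e+00,  0.00000000e+00,
         1.00000000e+00]])}
{'t': 0.1, 'qpos': [1.326, 0.424, 1.631, -0.0, 1.089, -0.019], 'qvel': [0.001, 0.0, -0.003, 0.001, -0.001, -0.0], 'joint_torque': [0.0, -54.562, -27.432, 0.065, 0.019, -0.0], 'ee_pos': [139.801, 608.674, 222.006], 'orientation': [-0.354, -3.121, 0.002], 'ft_force': [0.398, 0.018, -0.307], 'moment': [-0.036, -0.021, 0.019], 'grasp_force': 0.0, 'width': 87.263}
```

View pics/top0.png

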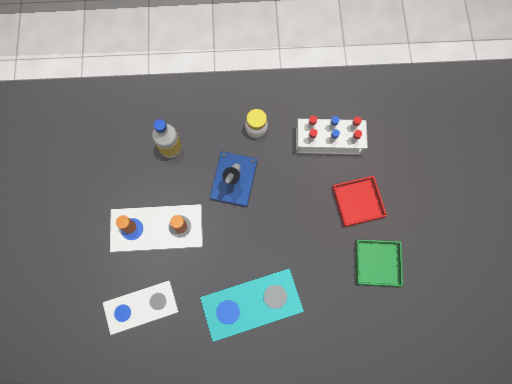

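View pics/side0.png

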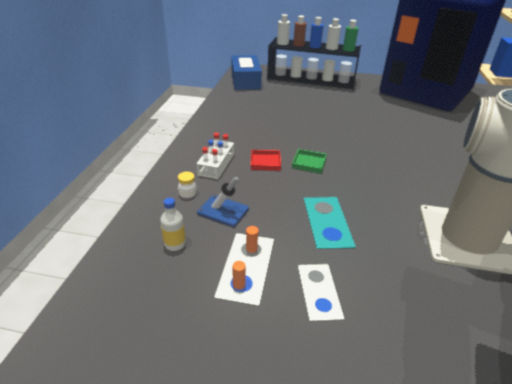

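The top view has three two-spot mats: large white (155,228), small white (140,307) and turquoise (252,305). The one meant is the large white mat: it isn't turquoise, and it's the larger of the two white ones. Its blue spot is at (131,229) with an orange sleeve on it, and its grey spot is at (180,226). The gauge is at (234,178), the red tray at (359,201) and the green tray at (380,263).

```bash
cat > h.py <<'E'
import cv2,numpy as np
from scipy.spatial.transform import Rotation as Rn
from workcell import ctrl
def ray(n,uv,obs=None):
    p=ctrl.camera_params(n); f=192/np.tan(np.radians(p['vfov'])/2)
    d=np.array([(uv[0]-p['cx'])/f,(uv[1]-p['cy'])/f])
    if n=='wrist':
        r=np.hypot(*d); d=np.array([*(d/r*np.sin(r)),np.cos(r)])
        R=Rn.from_rotvec(obs['orientation']).as_matrix(); T=p['T_tool_cam']
        return R@T[:3,3]+obs['ee_pos'], R@T[:3,:3]@d
    d=np.array([*d,1]); R=np.array(p['R']); return -R.T@p['t'], R.T@d
def plane(n,uv,z,obs=None):
    o,d=ray(n,uv,obs); return o+d*(z-o[2])/d[2]
def tri(rays):
    A=0;b=0
    for o,d in rays:
        d=d/np.linalg.norm(d); P=np.eye(3)-np.outer(d,d); A=A+P; b=b+P@o
    x=np.linalg.solve(A,b)
    return x,[np.linalg.norm(np.cross(x-o,d/np.linalg.norm(d))) for o,d in rays]
def blobs(im,lo,hi,amin=20):
    m=cv2.inRange(cv2.cvtColor(im,cv2.COLOR_RGB2HSV),np.array(lo),np.array(hi))
    c,_=cv2.findContours(m,cv2.RETR_EXTERNAL,cv2.CHAIN_APPROX_NONE)
    return sorted([k for k in c if cv2.contourArea(k)>=amin],key=cv2.contourArea,reverse=True)
COL=dict(orange=((5,150,100),(16,255,255)),green=((55,120,60),(75,255,255)),red=((0,180,90),(3,255,255)),blue=((108,150,60),(125,255,255)),white=((0,0,190),(180,40,255)))
E
python3 - <<'E'
from h import *
for n in("top","side"):
    im=cv2.imread(f"pics/{n}0.png")[...,::-1].copy()
    for c,z in(("orange",68),("green",20),("red",20),("blue",4),("white",4)):
        for k in blobs(im,*COL[c],40)[:6]:
            r=cv2.minAreaRect(k); (u,v)=r[0]
            print(n,c,cv2.contourArea(k),np.round(r[0],1),np.round(r[1],1),np.round(plane(n,(u,v),z)[:2]))
a=cv2.imread("pics/top0.png")[190:340,90:310]; b=cv2.imread("pics/top0.png")[145:215,200:270]; c=cv2.imread("pics/side0.png")[165:235,190:260]
cv2.imwrite("pics/crop1.png",np.hstack([cv2.resize(a,None,fx=2,fy=2,interpolation=2),np.vstack([cv2.resize(x,(300,300),interpolation=2) for x in(b,c)])[:600][:,:300][::2] if 0 else np.hstack([cv2.resize(b,(170,300)),cv2.resize(c,(170,300))])]))
E
```

```text
top orange 66.5 [122.5 222. ] [12. 11.] [553. 284.]
top green 1377.0 [379.5 262.5] [45. 45.] [ 442. -276.]
top blue 386.5 [245.1 180.1] [17.2 47.9] [653.  14.]
top blue 374.0 [227.5 312. ] [22. 21.] [353.  67.]
top blue 174.0 [122. 313.] [14.1 15.6] [363. 299.]
top blue 80.5 [159.3 124.8] [ 9.9 10.6] [805. 217.]
top blue 46.0 [131.8 235.9] [ 6.6 14.9] [533. 280.]
top white 29914.0 [254.4  35.1] [ 67.8 512.2] [1043.  -29.]
top white 3730.5 [155.  227.6] [42.4 92.4] [550. 227.]
top white 2237.0 [139.3 307.2] [33.2 72.3] [373. 261.]
top white 1426.5 [488.5  19.5] [39. 45.] [1060. -646.]
top white 1079.0 [332. 133.] [28. 68.] [ 762. -204.]
side orange 383.0 [407.3  28.9] [16.5 26. ] [  -58. -1993.]
side orange 179.5 [251.5 238. ] [24. 11.] [545. 196.]
side orange 178.5 [237.7 274.2] [10.9 25.1] [551. 311.]
side green 462.0 [308.6 160.7] [30.5 18.1] [ 444. -259.]
side green 189.5 [350.2  38.4] [10.3 24.2] [  306. -1841.]
side red 310.0 [265.5 160. ] [14. 27.] [ 585. -229.]
side blue 566.0 [501.  56.] [38. 20.] [ -590. -1753.]
side blue 199.5 [315.9  35.4] [10.3 24. ] [  534. -1918.]
side blue 144.5 [245.5  63.5] [15. 27.] [  872. -1220.]
side blue 132.5 [331.7 233.7] [17.3 10.6] [354.  67.]
side blue 132.0 [470.5   2.5] [ 5. 51.] [ -837. -3537.]
side blue 119.0 [323.  304.5] [11. 14.] [364. 298.]
side white 9661.5 [ 86.4 217.9] [ 41.1 333.6] [1013.  153.]
side white 2391.0 [243.7 267.9] [45.2 69.3] [555. 234.]
side white 1727.5 [320.4 291.6] [61. 34.] [372. 265.]
side white 781.0 [434.9 232.5] [56. 26.] [84. -0.]
side white 398.5 [488.8 113.3] [33.1 19.8] [-279. -851.]
side white 298.5 [215.4 153.5] [19.2 37.2] [ 766. -256.]
```

View pics/crop1.png

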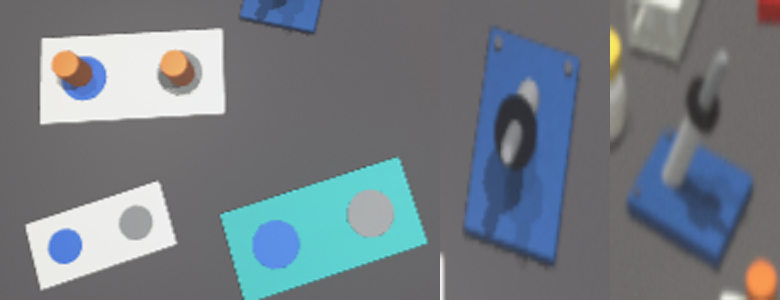

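The crop confirms the large white mat with its two sleeves; the other two mats are empty decoys. I'll move over the blue-spot sleeve for a close wrist view.

```bash
python3 -m pendant '{"grip":[1,1,1,1,1,1,1,1,1,1,1,1],"linear":[[-30,-16,2],[-30,-16,2],[-30,-16,2],[-30,-16,2],[-30,-16,2],[-30,-16,2],[-30,-16,2],[-30,-16,2],[-30,-16,2],[-30,-16,2],[-30,-16,2],[-30,-16,2]],"angular":[[0,0,0],[0,0,0],[0,0,0],[0,0,0],[0,0,0],[0,0,0],[0,0,0],[0,0,0],[0,0,0],[0,0,0],[0,0,0],[0,0,0]]}'
python3 -m pendant '{"grip":[1,1,1,1,1],"linear":[[-20,-15,2],[-20,-15,2],[-20,-15,2],[-20,-10,0],[0,0,0]],"angular":[[0,0,-0.056],[0,0,-0.056],[0,0,-0.056],[0,0,-0.056],[0,0,0]]}'
python3 - <<'E'
from h import *
import pickle
o=ctrl.get_obs(); im=ctrl.get_image("wrist"); pickle.dump((o,im),open("w1.pkl","wb"))
print(o['ee_pos'],o['orientation'],o['qpos'])
cv2.imwrite("pics/w1.png",im[...,::-1])
E
```

```text
t: 1.1
ee_pos: [448.7, 340.0, 198.3]
orientation: [-0.354, -3.121, 0.001]
ft_force: [0.4, 0.1, -0.0]
width: 88.3
grasp_force: 0.0
t: 1.52
ee_pos: [521.4, 273.8, 192.4]
orientation: [0.003, 3.14, -0.001]
ft_force: [0.2, 0.7, 0.8]
width: 87.9
grasp_force: 0.0
[521.38694448 273.76210556 192.41435717] [ 3.02309777e-03  3.14048182e+00 -5.68263978e-04] [ 4.63720730e-01  4.06534299e-01  1.73598949e+00 -9.76366259e-04
  9.98239570e-01 -1.10462171e+00]
```

View pics/w1.png

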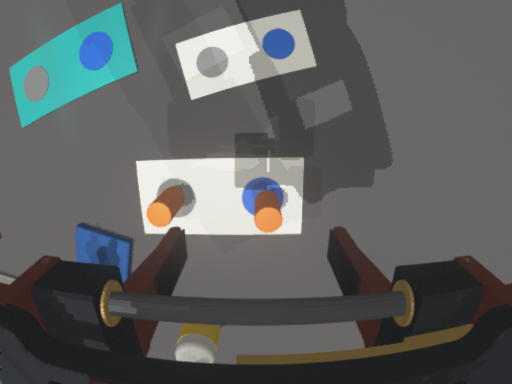

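The wrist view shows the target sleeve's top disc at about (268,218) on the blue spot (262,197), and the waiting sleeve's at (160,214). The mat spans (137–303, 158–235), and the edge of the gauge base is at (105,250).

```bash
python3 - <<'E'
from h import *
import pickle
o,im=pickle.load(open("w1.pkl","rb"))
hsv=cv2.cvtColor(im,cv2.COLOR_RGB2HSV)
print(hsv[218,268],hsv[200,266],hsv[214,160])
for k in blobs(im,(3,150,215),(20,255,255),60)[:3]:
    e=cv2.fitEllipse(k); print("top",np.round(e,2).tolist() if 0 else e,plane("wrist",e[0],68,o))
for k in blobs(im,(3,120,60),(20,255,255),60)[:3]:
    x,y,w,h=cv2.boundingRect(k);print("whole",x,y,w,h, plane("wrist",(x+w/2,y),4,o))
for k in blobs(im,(0,0,170),(180,60,255),1500)[:3]:
    q=cv2.approxPolyDP(k,8,True)[:,0]; print("white",[(tuple(p),plane("wrist",p,4,o)[:2].round()) for p in q])
for k in blobs(im,*COL['blue'],80)[:4]:
    r=cv2.minAreaRect(k);print("blue",r,plane("wrist",r[0],4,o)[:2])
E
```

```text
[ 14 161 238] [ 10 130 129] [ 15 162 238]
top ((267.9706115722656, 219.2815399169922), (23.213489532470703, 25.587444305419922), 88.02446746826172) [554.0125625  285.69307335  68.        ]
top ((158.53257751464844, 214.0937042236328), (21.159265518188477, 24.47008514404297), 132.2919158935547) [548.72275242 169.01437119  68.        ]
whole 237 324 236 40 [764.86547155 431.71185676   4.        ]
whole 147 187 36 40 [536.36582907 158.20735783   4.        ]
whole 255 191 27 41 [542.15346994 288.53619085   4.        ]
white [((np.int32(136), np.int32(161)), array([502., 122.])), ((np.int32(146), np.int32(233)), array([601., 124.])), ((np.int32(300), np.int32(233)), array([599., 330.])), ((np.int32(293), np.int32(185)), array([535., 319.])), ((np.int32(280), np.int32(183)), array([532., 303.])), ((np.int32(287), np.int32(200)), array([554., 312.])), ((np.int32(271), np.int32(233)), array([599., 292.])), ((np.int32(244), np.int32(208)), array([564., 258.])), ((np.int32(241), np.int32(170)), array([516., 255.])), ((np.int32(256), np.int32(158)), array([501., 273.]))]
white [((np.int32(245),
[... 551 characters left out ...]
int32(37)), array([355., 318.])), ((np.int32(289), np.int32(56)), array([379., 312.])), ((np.int32(270), np.int32(58)), array([382., 290.])), ((np.int32(279), np.int32(73)), array([400., 300.])), ((np.int32(315), np.int32(65)), array([389., 342.]))]
blue ((95.50001525878906, 50.500003814697266), (29.96331024169922, 38.013153076171875), 26.56505012512207) [353.68024159  68.69373444]
blue ((88.16828918457031, 247.39566040039062), (35.11347961425781, 33.27271270751953), 20.323135375976562) [628.35847703  22.11345716]
blue ((278.25, 43.24999237060547), (28.991378784179688, 28.284271240234375), 45.0) [363.75688437 299.42011119]
blue ((122.0, 260.5), (41.0, 12.0), 90.0) [646.48626223  77.51587002]
```

```bash
python3 -m pendant '{"grip":[1,1,1,1,1,1,1,1,-1,-1,-1,-1],"linear":[[-16,6,10],[-16,6,20],[0,0,30],[0,0,30],[0,0,30],[0,0,25],[0,0,16],[0,0,0],[0,0,0],[0,0,0],[0,0,0],[0,0,0]],"angular":[[0,0,0],[0,0,0],[0,0,0],[0,0,0],[0,0,0],[0,0,0],[0,0,0],[0,0,0],[0,0,0],[0,0,0],[0,0,0],[0,0,0]]}'
python3 -m pendant '{"grip":[-1,-1,-1,-1],"linear":[[0,0,0],[0,0,0],[0,0,0],[0,0,0]],"angular":[[0,0,0],[0,0,0],[0,0,0],[0,0,0]]}'
```

```text
t: 2.57
ee_pos: [551.4, 288.4, 33.2]
orientation: [0.003, 3.139, 0.002]
ft_force: [0.7, -0.0, -0.1]
width: 64.9
grasp_force: 0.0
t: 2.9
ee_pos: [550.8, 287.8, 32.0]
orientation: [0.003, 3.141, 0.0]
ft_force: [0.3, -0.6, 0.1]
width: 37.9
grasp_force: 0.0
```

```bash
python3 -m pendant '{"grip":[-1,-1,-1,-1],"linear":[[0,0,0],[0,0,0],[0,0,0],[0,0,0]],"angular":[[0,0,0],[0,0,0],[0,0,0],[0,0,0]]}'
```

```text
t: 3.23
ee_pos: [550.7, 287.7, 31.7]
orientation: [0.003, 3.142, -0.0]
ft_force: [0.1, -0.1, 1.5]
width: 29.4
grasp_force: 30.0
```

```bash
python3 -m pendant '{"grip":[-1,-1,-1,-1,-1,-1,-1,-1,-1,-1,-1,-1],"linear":[[0,0,-20],[0,0,-35],[0,0,-35],[-11,-27,-21],[-11,-27,-21],[-11,-27,-21],[-11,-27,-21],[-11,-27,-21],[-11,-27,-21],[-11,-27,-21],[-11,-27,-21],[0,0,0]],"angular":[[0,0,0],[0,0,0],[0,0,0],[0,0,0],[0,0,0],[0,0,0],[0,0,0],[0,0,0],[0,0,0],[0,0,0],[0,0,0],[0,0,0]]}'
python3 -m pendant '{"grip":[-1,-1],"linear":[[0,0,0],[0,0,0]],"angular":[[0,0,0],[0,0,0]]}'
cat > shot.py <<'E'
from h import *
import pickle,sys
n=sys.argv[1]
o=ctrl.get_obs(); im=ctrl.get_image("wrist"); o2=ctrl.get_obs(); pickle.dump((o,im),open(n+".pkl","wb"))
print(o['ee_pos'],o['orientation'],o2['ee_pos'])
cv2.imwrite(f"pics/{n}.png",im[...,::-1])
E
python3 shot.py w2
python3 -m pendant '{"grip":[-1,-1,-1,-1,-1,-1,-1],"linear":[[0,-30,0],[0,-30,0],[0,-30,0],[0,0,0],[0,0,0],[0,0,0],[0,0,0]],"angular":[[0,0,0],[0,0,0],[0,0,0],[0,0,0],[0,0,0],[0,0,0],[0,0,0]]}'
python3 shot.py w3
python3 - <<'E'
from h import *
for a,b in(((228,181.9),(236.1,177.1)),((230.9,175.3),(228.3,189))): print(tri([ray("top",a),ray("side",b)]))
a=cv2.imread("pics/w2.png");b=cv2.imread("pics/w3.png"); cv2.imwrite("pics/w23.png",np.hstack([a[:300,0:400],b[:300,100:500]]))
E
```

```text
t: 4.23
ee_pos: [641.9, 67.4, 294.3]
orientation: [0.008, 3.134, -0.001]
ft_force: [0.8, -0.6, 0.3]
width: 29.7
grasp_force: 30.0
t: 4.4
ee_pos: [637.5, 71.8, 288.8]
orientation: [-0.004, -3.14, -0.0]
ft_force: [-0.8, -0.1, -1.5]
width: 29.6
grasp_force: 30.0
[637.51995279  71.80370738 288.78535451] [-3.54276785e-03 -3.14007295e+00 -3.94249705e-04] [637.17578453  72.30459196 288.31331475]
t: 5.03
ee_pos: [637.8, -16.8, 289.0]
orientation: [-0.0, -3.14, -0.001]
ft_force: [-0.4, 0.9, -1.0]
width: 29.7
grasp_force: 30.0
[637.7748369  -16.81063527 289.04109398] [-3.46046454e-04 -3.14047682e+00 -6.45774298e-04] [637.8877393  -16.83484418 289.21159717]
(array([614.95910237,  50.47178674, 132.62130595]), [np.float64(2.308288153377638), np.float64(2.3082881533778297)])
(array([640.43339194,  44.92289087,  87.27589817]), [np.float64(0.19614006821503832), np.float64(0.19614006821494745)])
```

View pics/w23.png

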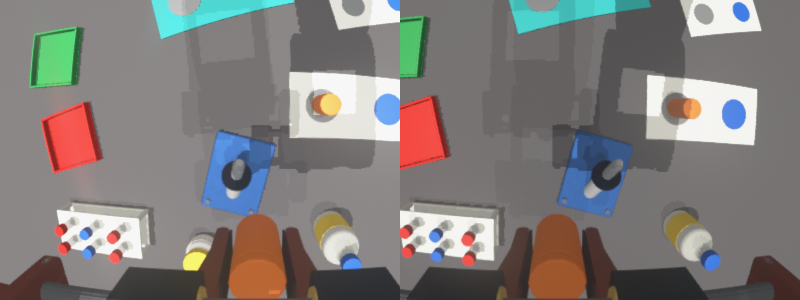

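The held sleeve is straight between the fingers. The pin on its collar is at (237,176) in the left frame and (606,176) in the right. The trays, rack and waiting sleeve look undisturbed. I'll enlarge the pin in both frames.

```bash
python3 - <<'E'
from h import *
a=cv2.imread("pics/w2.png")[145:205,205:270];b=cv2.imread("pics/w3.png")[145:205,275:340]
cv2.imwrite("pics/pin.png",np.hstack([cv2.resize(x,(390,360),interpolation=0) for x in(a,b)]))
E
```

```text
(no output)
```

View pics/pin.png

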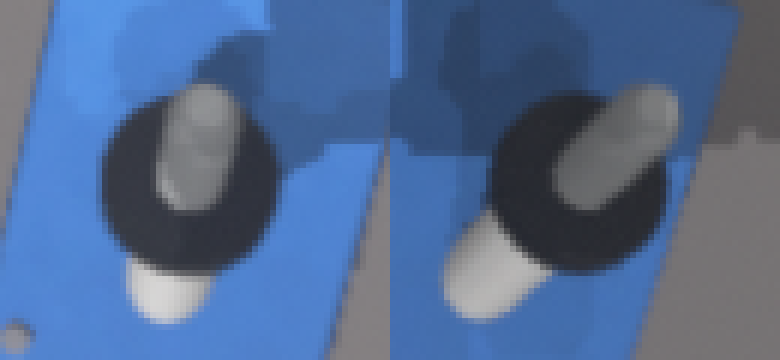

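The close-up is clear: a black collar disc centred near (190,184)/6 in each crop, with the tip end faces at about (213,104) in the left crop and (655,108) in the right. I'll triangulate the collar centre and tip, and take the base yaw as a check.

```bash
cat > pin.py <<'E'
from h import *
import pickle
R={'c':[],'t':[]}
for n,(x0,x1),tip in(("w2",(205,270),(213,104)),("w3",(275,340),(655-390,108))):
    o,im=pickle.load(open(n+".pkl","rb"))
    m=np.zeros((384,512),np.uint8); sub=im[145:205,x0:x1]
    m[145:205,x0:x1]=((sub.max(2)<72)&(sub.max(2).astype(int)-sub.min(2)<28))*255
    m=cv2.morphologyEx(m,cv2.MORPH_OPEN,np.ones((3,3)))
    k=max(cv2.findContours(m,0,1)[0],key=cv2.contourArea); e=cv2.fitEllipse(cv2.convexHull(k))
    print(n,"collar",e); R['c'].append(ray("wrist",e[0],o))
    R['t'].append(ray("wrist",(x0+tip[0]/6-.5,145+tip[1]/6-.5),o))
    k=max(blobs(im,(100,80,30),(125,255,255),300),key=lambda k:cv2.contourArea(k)*(x0-60<k[:,0,0].mean()<x1+30))
    P=np.array([plane("wrist",p,14,o)[:2] for p in k[:,0].astype(float)],np.float32)
    print("base",cv2.minAreaRect(P))
    for c,z in(("green",20),("red",20)):
        k=blobs(im,*COL[c],300)
        if k: print(c,cv2.minAreaRect(np.array([plane("wrist",p,z,o)[:2] for p in k[0][:,0].astype(float)],np.float32)))
c,rc=tri(R['c']); t,rt=tri(R['t']); print("collar",c,rc,"tip",t,rt); d=t-c
print("dir",d,np.linalg.norm(d),"lean",np.degrees(np.arccos(d[2]/np.linalg.norm(d))),"yaw of lean",np.degrees(np.arctan2(d[1],d[0])))
E
python3 pin.py
```

```text
w2 collar ((236.4359588623047, 175.30262756347656), (27.43918228149414, 27.824077606201172), 53.60738754272461)
base ((657.51513671875, 42.09848403930664), (89.63572692871094, 120.08328247070312), 75.14116668701172)
green ((444.32879638671875, -268.5514221191406), (111.01431274414062, 99.40763854980469), 84.44093322753906)
red ((593.2051391601562, -273.61102294921875), (95.88678741455078, 42.34842300415039), 13.238969802856445)
w3 collar ((305.84136962890625, 174.85308837890625), (28.410221099853516, 28.995153427124023), 133.30352783203125)
base ((657.6798095703125, 41.210044860839844), (90.07991027832031, 120.1584701538086), 75.1893081665039)
green ((444.4191589355469, -270.4439392089844), (107.29608154296875, 100.11258697509766), 84.39517974853516)
red ((587.28466796875, -242.67239379882812), (97.96028137207031, 103.85130310058594), 10.534830093383789)
collar [641.54452892  46.535755    83.91689951] [np.float64(0.11867609260886167), np.float64(0.11867609260896149)] tip [617.06906693  53.69352039 125.14731847] [np.float64(0.367467716025785), np.float64(0.3674677160258078)]
dir [-24.47546199   7.15776539  41.23041896] 48.47916349150899 lean 31.73639930166529 yaw of lean 163.69862104142766
```

Base size (90x120 mm) and yaw agree with the tip-to-collar direction: foot ≈ (639, 47, 90), lean azimuth 165°, 30°. Next I need the sleeve's offset in the grip.

```bash
python3 - <<'E'
from h import *
import pickle
for n in("w2","w3"):
    o,im=pickle.load(open(n+".pkl","rb"))
    k=max(blobs(im,(3,100,40),(20,255,255),500),key=lambda k:k[:,0,1].max()*(abs(k[:,0,0].mean()-257)<40))
    p=k[:,0]; r=p[:,1].min(); c=p[p[:,1]==r][:,0]; 
    print(n,"toprow",r,"cols",c.min(),c.max(),[(q,p[p[:,1]==q][:,0].min(),p[p[:,1]==q][:,0].max()) for q in(222,235,250,262)])
    # near rim point in tool frame at tool z 27.7
    q=dict(ee_pos=np.zeros(3),orientation=np.zeros(3))
    print("rim near edge tool xyz",plane("wrist",((c.min()+c.max())/2,r),27.7,q))
    for row in(235,250): 
        l,rr=p[p[:,1]==row][:,0].min(),p[p[:,1]==row][:,0].max()
        print([plane("wrist",(s,row),z,q).round(1) for s in(l,rr) for z in(0,20)])
E
```

```text
Traceback (most recent call last):
ValueError: zero-size array to reduction operation minimum which has no identity
```

```bash
python3 - <<'E'
from h import *
import pickle
q=dict(ee_pos=np.zeros(3),orientation=np.zeros(3))
for n in("w2","w3"):
    o,im=pickle.load(open(n+".pkl","rb"))
    m=cv2.inRange(cv2.cvtColor(im,cv2.COLOR_RGB2HSV),(3,100,40),(20,255,255)); m[:,:200]=0;m[:,310:]=0
    m[:205]=0
    for row in(218,226,240,255,265):
        c=np.where(m[row])[0]; print(n,row,(c.min(),c.max()) if len(c) else None)
    r=np.where(m[:,257])[0].min(); print("top row",r,"rim near edge",plane("wrist",(257,r-.5),27.7,q))
E
```

```text
w2 218 (np.int64(244), np.int64(270))
w2 226 (np.int64(237), np.int64(276))
w2 240 (np.int64(235), np.int64(279))
w2 255 (np.int64(207), np.int64(302))
w2 265 (np.int64(201), np.int64(308))
top row 214 rim near edge [10.18808628  0.5641975  27.7       ]
w3 218 (np.int64(244), np.int64(270))
w3 226 (np.int64(237), np.int64(276))
w3 240 (np.int64(235), np.int64(279))
w3 255 (np.int64(232), np.int64(299))
w3 265 (np.int64(230), np.int64(309))
top row 214 rim near edge [10.18808628  0.5641975  27.7       ]
```

```bash
python3 -m pendant '{"grip":[-1,-1,-1,-1,-1,-1,-1,-1,-1,-1,-1,-1],"linear":[[0,0,0],[0,0,0],[0,0,0],[0,0,0],[0,0,0],[0,0,0],[0,0,0],[0,0,0],[0,0,0],[0,0,0],[0,0,0],[0,0,0]],"angular":[[0,0,0.0873],[0,0,0.0873],[0,0,0.0873],[0,-0.0873,0],[0,-0.0873,0],[0,-0.0873,0],[0,-0.0873,0],[0,-0.0873,0],[0,-0.0873,0],[0,0,0],[0,0,0],[0,0,0]]}'
cat > tgt.py <<'E'
from h import *
import sys
def tgt(s,foot=(639,47,90),off=(-4,.3,28),az=165):
    az=np.radians(az); u=np.array([np.cos(az),np.sin(az),0]); a=.5*u+np.array([0,0,.75**.5]); x=.75**.5*u-np.array([0,0,.5]); R=np.c_[x,np.cross(-a,x),-a]
    o=ctrl.get_obs(); Rc=Rn.from_rotvec(o['orientation']).as_matrix()
    T=np.array(foot)+s*a-R@np.array(off)
    print("t",o['t'],"ee",o['ee_pos'].round(1),"F",o['ft_force'].round(1),"rot err (tool)",Rn.from_matrix(Rc.T@R).as_rotvec().round(4),"shift (tool)",(Rc.T@(T-o['ee_pos'])).round(1),"s now",round(float((o['ee_pos']+R@np.array(off)-foot)@a),1))
if __name__=="__main__": tgt(float(sys.argv[1]))
E
python3 tgt.py 73
```

```text
t: 6.08
ee_pos: [638.9, -17.8, 290.4]
orientation: [0.344, 2.599, -0.092]
ft_force: [-0.1, 0.0, -0.1]
width: 30.1
grasp_force: 30.0
t 6.0833 ee [638.9 -17.8 290.4] F [-0.1  0.  -0.1] rot err (tool) [-0.0003 -0.0007 -0.0011] shift (tool) [118.7  62.2  64.3] s now 137.2
```

```bash
python3 -m pendant '{"grip":[-1,-1,-1,-1,-1,-1,-1,-1,-1],"linear":[[20,10.4,10.7],[20,10.4,10.7],[20,10.4,10.7],[20,10.4,10.7],[20,10.4,10.7],[18.7,10.2,10.8],[0,0,0],[0,0,0],[0,0,0]],"angular":[[0,0,0],[0,0,0],[0,0,0],[0,0,0],[0,0,0],[0,0,0],[0,0,0],[0,0,0],[0,0,0]]}'
python3 tgt.py 73; python3 shot.py w4
python3 - <<'E'
from h import *
s=ctrl.get_image("side"); t=ctrl.get_image("top")
w=cv2.imread("pics/w4.png")
cv2.imwrite("pics/v4.png",np.hstack([cv2.resize(s[120:230,180:290,::-1],(300,300),interpolation=2),cv2.resize(w[150:330,150:360],(350,300),interpolation=2)]))
E
```

```text
t: 6.83
ee_pos: [588.0, 59.9, 175.7]
orientation: [0.345, 2.597, -0.092]
ft_force: [-0.3, -0.2, -1.1]
width: 30.0
grasp_force: 30.0
t 6.8333 ee [588.   59.9 175.7] F [-0.3 -0.2 -1.1] rot err (tool) [-0.001   0.0015 -0.002 ] shift (tool) [ 1.3  0.4 -0.5] s now 72.5
[587.97896872  59.93719528 175.6965401 ] [ 0.34480261  2.59674303 -0.09247338] [588.02226093  59.76192973 176.03517563]
```

View pics/v4.png

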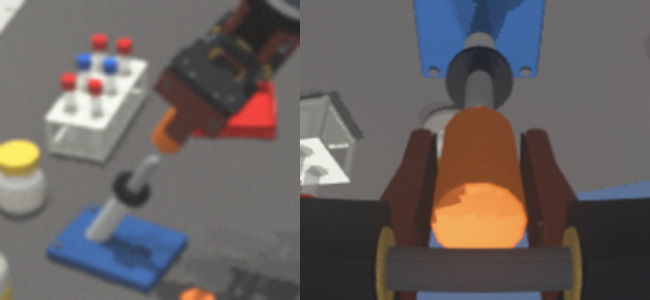

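The sleeve is in line above the pin: in the wrist crop the collar (480,80) is centred over the sleeve, and in the side crop they are collinear. I'll start down gently.

```bash
python3 -m pendant '{"grip":[-1,-1,-1,-1,-1,-1,-1,-1,-1],"linear":[[0.7,0.2,6],[0,0,6],[0,0,6],[0,0,6],[0,0,4],[0,0,4],[0,0,4],[0,0,0],[0,0,0]],"angular":[[0,0,0],[0,0,0],[0,0,0],[0,0,0],[0,0,0],[0,0,0],[0,0,0],[0,0,0],[0,0,0]]}'
python3 tgt.py 22
```

```text
t: 7.73
ee_pos: [602.9, 55.7, 142.8]
orientation: [0.345, 2.599, -0.093]
ft_force: [-0.4, -0.0, 0.1]
width: 30.0
grasp_force: 30.0
t 7.7333 ee [602.9  55.7 142.8] F [-0.4 -0.   0.1] rot err (tool) [-0.0012 -0.0003 -0.0015] shift (tool) [-1.7  0.7 14.2] s now 36.2
```

```bash
python3 -m pendant '{"grip":[-1,-1,-1,-1,-1],"linear":[[0,0,3],[0,0,3],[0,0,3],[0,0,0],[0,0,0]],"angular":[[0,0,0],[0,0,0],[0,0,0],[0,0,0],[0,0,0]]}'
python3 tgt.py 22
python3 -m pendant '{"grip":[-1,-1,-1,-1],"linear":[[0,0,1.5],[0,0,1.5],[0,0,0],[0,0,0]],"angular":[[0,0,0],[0,0,0],[0,0,0],[0,0,0]]}'
python3 tgt.py 22
```

```text
t: 8.15
ee_pos: [607.3, 54.5, 135.1]
orientation: [0.345, 2.598, -0.093]
ft_force: [-0.1, 0.1, -1.7]
width: 29.7
grasp_force: 30.0
t 8.15 ee [607.3  54.5 135.1] F [-0.1  0.1 -1.7] rot err (tool) [-0.0011 -0.0001 -0.0016] shift (tool) [-1.6  0.7  5.3] s now 27.3
t: 8.48
ee_pos: [608.8, 54.1, 132.6]
orientation: [0.345, 2.598, -0.092]
ft_force: [1.3, 0.3, -0.2]
width: 29.9
grasp_force: 30.0
t 8.4833 ee [608.8  54.1 132.6] F [ 1.3  0.3 -0.2] rot err (tool) [-0.001   0.0001 -0.0017] shift (tool) [-1.6  0.6  2.4] s now 24.5
```

```bash
for i in 1; do python3 -m pendant '{"grip":[-1,-1,-1,-1],"linear":[[0,0,1],[0,0,1],[0,0,0],[0,0,0]],"angular":[[0,0,0],[0,0,0],[0,0,0],[0,0,0]]}'; done; python3 tgt.py 22
python3 -m pendant '{"grip":[-1,-1,-1,-1],"linear":[[0,0,1],[0,0,1],[0,0,0],[0,0,0]],"angular":[[0,0,0],[0,0,0],[0,0,0],[0,0,0]]}'; python3 tgt.py 22
```

```text
t: 8.82
ee_pos: [609.8, 53.9, 130.9]
orientation: [0.345, 2.598, -0.092]
ft_force: [-0.3, 0.2, -1.3]
width: 30.1
grasp_force: 30.0
t 8.8167 ee [609.8  53.9 130.9] F [-0.3  0.2 -1.3] rot err (tool) [-0.001   0.0002 -0.0016] shift (tool) [-1.5  0.6  0.5] s now 22.5
t: 9.15
ee_pos: [610.7, 53.6, 129.2]
orientation: [0.345, 2.598, -0.092]
ft_force: [0.3, -0.0, -0.6]
width: 29.9
grasp_force: 30.0
t 9.15 ee [610.7  53.6 129.2] F [ 0.3 -0.  -0.6] rot err (tool) [-0.001   0.0001 -0.0016] shift (tool) [-1.6  0.6 -1.6] s now 20.4
```

```bash
python3 -m pendant '{"grip":[-1,-1,-1,-1],"linear":[[0,0,1],[0,0,1],[0,0,0],[0,0,0]],"angular":[[0,0,0],[0,0,0],[0,0,0],[0,0,0]]}'; python3 tgt.py 22
python3 -m pendant '{"grip":[-1,-1,-1,-1],"linear":[[0,0,1],[0,0,1],[0,0,0],[0,0,0]],"angular":[[0,0,0],[0,0,0],[0,0,0],[0,0,0]]}'; python3 tgt.py 22
```

```text
t: 9.48
ee_pos: [611.7, 53.3, 127.4]
orientation: [0.345, 2.598, -0.092]
ft_force: [-0.6, 0.0, -0.8]
width: 29.7
grasp_force: 30.0
t 9.4833 ee [611.7  53.3 127.4] F [-0.6  0.  -0.8] rot err (tool) [-0.001   0.0001 -0.0017] shift (tool) [-1.6  0.6 -3.6] s now 18.4
t: 9.82
ee_pos: [612.7, 53.1, 125.7]
orientation: [0.344, 2.598, -0.092]
ft_force: [0.3, 0.6, -1.4]
width: 29.8
grasp_force: 30.0
t 9.8167 ee [612.7  53.1 125.7] F [ 0.3  0.6 -1.4] rot err (tool) [-0.001   0.0001 -0.0016] shift (tool) [-1.6  0.6 -5.5] s now 16.5
```

No resistance 5.5 mm below the blocked stop, so the bore looks clear. I'll carry on down toward the collar.

```bash
python3 -m pendant '{"grip":[-1,-1,-1,-1,-1,-1,-1],"linear":[[0,0,2],[0,0,2],[0,0,2],[0,0,2],[0,0,2],[0,0,0],[0,0,0]],"angular":[[0,0,0],[0,0,0],[0,0,0],[0,0,0],[0,0,0],[0,0,0],[0,0,0]]}'; python3 tgt.py 0
python3 -m pendant '{"grip":[-1,-1,-1,-1],"linear":[[0,0,1],[0,0,1],[0,0,0],[0,0,0]],"angular":[[0,0,0],[0,0,0],[0,0,0],[0,0,0]]}'; python3 tgt.py 0
```

```text
t: 10.4
ee_pos: [617.4, 51.8, 116.9]
orientation: [0.345, 2.598, -0.093]
ft_force: [-0.9, 0.3, 0.4]
width: 29.5
grasp_force: 30.0
t 10.4 ee [617.4  51.8 116.9] F [-0.9  0.3  0.4] rot err (tool) [-0.0011 -0.0001 -0.0016] shift (tool) [-1.7  0.7  6.3] s now 6.3
t: 10.73
ee_pos: [618.4, 51.5, 115.3]
orientation: [0.345, 2.598, -0.092]
ft_force: [-0.4, 0.5, -0.9]
width: 30.1
grasp_force: 30.0
t 10.7333 ee [618.4  51.5 115.3] F [-0.4  0.5 -0.9] rot err (tool) [-0.001   0.0001 -0.0016] shift (tool) [-1.6  0.7  4.5] s now 4.5
```

```bash
python3 -m pendant '{"grip":[-1,-1,-1,-1],"linear":[[0,0,1],[0,0,1],[0,0,0],[0,0,0]],"angular":[[0,0,0],[0,0,0],[0,0,0],[0,0,0]]}'; python3 tgt.py 0
python3 -m pendant '{"grip":[-1,-1,-1,-1],"linear":[[0,0,0.7],[0,0,0.7],[0,0,0],[0,0,0]],"angular":[[0,0,0],[0,0,0],[0,0,0],[0,0,0]]}'; python3 tgt.py 0
```

```text
t: 11.07
ee_pos: [619.4, 51.3, 113.6]
orientation: [0.344, 2.598, -0.092]
ft_force: [-0.0, -0.3, -1.6]
width: 29.9
grasp_force: 30.0
t 11.0667 ee [619.4  51.3 113.6] F [-0.  -0.3 -1.6] rot err (tool) [-0.001   0.0001 -0.0016] shift (tool) [-1.6  0.6  2.4] s now 2.4
t: 11.4
ee_pos: [620.1, 51.1, 112.4]
orientation: [0.345, 2.598, -0.092]
ft_force: [-0.4, -0.3, -1.2]
width: 30.1
grasp_force: 30.0
t 11.4 ee [620.1  51.1 112.4] F [-0.4 -0.3 -1.2] rot err (tool) [-0.001   0.0001 -0.0016] shift (tool) [-1.6  0.6  1.1] s now 1.1
```

```bash
python3 -m pendant '{"grip":[-1,-1,-1],"linear":[[0,0,0.8],[0,0,0],[0,0,0]],"angular":[[0,0,0],[0,0,0],[0,0,0]]}'|grep ft_
python3 -m pendant '{"grip":[-1,-1,-1],"linear":[[0,0,0.8],[0,0,0],[0,0,0]],"angular":[[0,0,0],[0,0,0],[0,0,0]]}'|grep ft_; python3 tgt.py 0
```

```text
ft_force: [-0.6, 0.5, -1.7]
ft_force: [0.3, 0.0, -0.3]
t 11.9 ee [620.9  50.9 111. ] F [ 0.3  0.  -0.3] rot err (tool) [-0.0009  0.0002 -0.0016] shift (tool) [-1.5  0.6 -0.5] s now -0.5
```

```bash
python3 shot.py w5; python3 - <<'E'
from h import *
s=ctrl.get_image("side"); w=cv2.imread("pics/w5.png")
cv2.imwrite("pics/v5.png",np.hstack([cv2.resize(s[150:230,190:270,::-1],(300,300),interpolation=2),cv2.resize(w[150:330,150:360],(350,300),interpolation=2)]))
E
```

```text
[620.87684325  50.92381561 111.034723  ] [ 0.34451149  2.59809572 -0.09234333] [620.85543276  50.88912413 111.02146736]
```

View pics/v5.png

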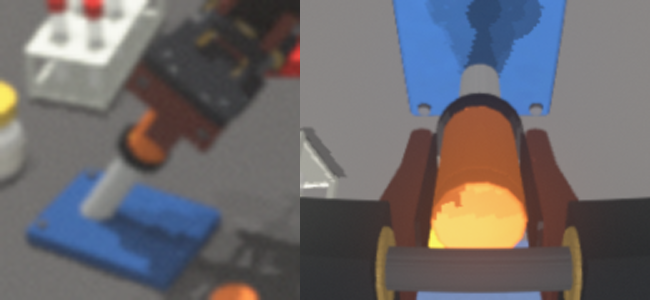

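The sleeve is essentially at the collar in both views, with no force yet. I'll ease down until it touches.

```bash
python3 -m pendant '{"grip":[-1,-1,-1],"linear":[[0,0,0.8],[0,0,0],[0,0,0]],"angular":[[0,0,0],[0,0,0],[0,0,0]]}'|grep ft_
python3 -m pendant '{"grip":[-1,-1,-1],"linear":[[0,0,0.8],[0,0,0],[0,0,0]],"angular":[[0,0,0],[0,0,0],[0,0,0]]}'|grep ft_; python3 tgt.py 0
```

```text
ft_force: [-5.2, 0.2, 6.8]
ft_force: [-10.6, 1.7, 15.1]
t 12.5 ee [621.2  50.8 110.8] F [-10.6   1.7  15.1] rot err (tool) [-0.0009  0.0012 -0.0017] shift (tool) [-1.4  0.7 -0.9] s now -0.9
```

About 18 N along the axis at s ≈ 0 is firm contact with the collar, so the sleeve is good and goes in the green tray. I'll rest briefly, then draw off along the axis.

```bash
python3 -m pendant '{"grip":[-1,-1,-1,-1,-1,-1,-1],"linear":[[0,0,-0.6],[0,0,0],[0,0,0],[0,0,0],[0,0,0],[0,0,0],[0,0,0]],"angular":[[0,0,0],[0,0,0],[0,0,0],[0,0,0],[0,0,0],[0,0,0],[0,0,0]]}'; python3 tgt.py 0
python3 -m pendant '{"grip":[-1,-1,-1,-1,-1,-1,-1,-1,-1,-1,-1,-1],"linear":[[0,0,-4],[0,0,-6],[0,0,-8],[0,0,-8],[0,0,-8],[0,0,-8],[0,0,-8],[0,0,-15],[0,0,-20],[0,0,-25],[0,0,-25],[0,0,0]],"angular":[[0,0,0],[0,0,0],[0,0,0],[0,0,0],[0,0,0],[0,0,0],[0,0,0],[0,0,0],[0,0,0],[0,0,0],[0,0,0],[0,0,0]]}'
```

```text
t: 13.08
ee_pos: [621.1, 50.8, 110.9]
orientation: [0.344, 2.597, -0.092]
ft_force: [-8.4, 0.6, 10.5]
width: 30.0
grasp_force: 30.0
t 13.0833 ee [621.1  50.8 110.9] F [-8.4  0.6 10.5] rot err (tool) [-0.0009  0.0009 -0.0017] shift (tool) [-1.4  0.6 -0.8] s now -0.8
t: 14.08
ee_pos: [556.2, 69.2, 230.8]
orientation: [0.344, 2.594, -0.089]
ft_force: [0.4, 0.1, -1.1]
width: 30.0
grasp_force: 30.0
```

```bash
python3 -m pendant '{"grip":[-1,-1,-1,-1,-1,-1],"linear":[[0,0,0],[0,0,0],[0,0,0],[0,0,0],[0,0,0],[0,0,0]],"angular":[[0,0.0873,0],[0,0.0873,0],[0,0.0873,0],[0,0.0873,0],[0,0.0873,0],[0,0.0873,0]]}' >/dev/null
python3 -m pendant '{"grip":[-1,-1,-1,-1,-1,-1,-1,-1,-1,-1,-1,-1],"linear":[[2,-30,0],[2,-30,0],[2,-30,0],[2,-30,0],[2,-30,0],[2,-30,0],[2,-30,0],[2,-30,0],[2,-30,0],[2,-30,0],[2,-30,0],[2,-28,0]],"angular":[[0,0,0],[0,0,0],[0,0,0],[0,0,0],[0,0,0],[0,0,0],[0,0,0],[0,0,0],[0,0,0],[0,0,0],[0,0,0],[0,0,0]]}' >/dev/null
python3 -m pendant '{"grip":[-1,-1],"linear":[[0,0,0],[0,0,0]],"angular":[[0,0,0],[0,0,0]]}'
python3 shot.py w6; python3 - <<'E'
from h import *
import pickle
o,im=pickle.load(open("w6.pkl","rb"))
k=blobs(im,*COL['green'],300)[0]; print(cv2.contourArea(k))
print(cv2.minAreaRect(np.array([plane("wrist",p,20,o)[:2] for p in k[:,0].astype(float)],np.float32)))
print(Rn.from_rotvec(o['orientation']).as_matrix().round(3).tolist())
E
```

```text
t: 15.75
ee_pos: [438.9, -272.4, 226.4]
orientation: [0.418, 3.109, -0.002]
ft_force: [0.1, 0.7, -0.5]
width: 29.9
grasp_force: 30.0
[ 438.92743039 -272.36330406  226.41288595] [ 4.18447213e-01  3.10940356e+00 -1.86052800e-03] [ 439.21430408 -271.41407784  226.47056037]
5684.5
((442.18359375, -275.44000244140625), (98.69171142578125, 99.91740417480469), 84.49191284179688)
[[-0.964, 0.264, 0.004], [0.264, 0.964, -0.002], [-0.004, -0.001, -1.0]]
```

View pics/w6.png

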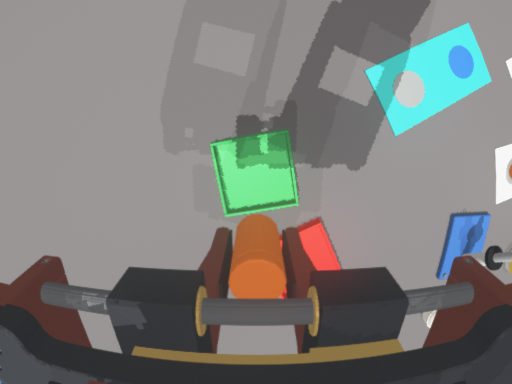

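The green tray (255,173) measures 99x100 mm with its centre at (442,-275.5). The held sleeve is upright and within 3 mm of being over the centre, so I'll lower it.

```bash
python3 -m pendant '{"grip":[-1,-1,-1,-1,-1,-1,-1,-1,-1,-1,-1],"linear":[[0,-2.5,25],[0,0,27],[0,0,27],[0,0,27],[0,0,27],[0,0,27],[0,0,15],[0,0,8],[0,0,4],[0,0,0],[0,0,0]],"angular":[[0,0,0],[0,0,0],[0,0,0],[0,0,0],[0,0,0],[0,0,0],[0,0,0],[0,0,0],[0,0,0],[0,0,0],[0,0,0]]}'
python3 -m pendant '{"grip":[-1,-1,-1,-1,-1],"linear":[[0,0,2],[0,0,2],[0,0,1],[0,0,0],[0,0,0]],"angular":[[0,0,0],[0,0,0],[0,0,0],[0,0,0],[0,0,0]]}'
```

```text
t: 16.72
ee_pos: [440.4, -273.9, 40.9]
orientation: [0.412, 3.109, -0.003]
ft_force: [-0.3, -0.8, -0.3]
width: 29.8
grasp_force: 30.0
t: 17.13
ee_pos: [439.8, -274.1, 35.4]
orientation: [0.414, 3.109, -0.002]
ft_force: [-0.1, -0.3, 0.0]
width: 30.2
grasp_force: 30.0
```

```bash
python3 -m pendant '{"grip":[-1,-1,-1,-1,-1],"linear":[[0,0,1],[0,0,1],[0,0,0.5],[0,0,0],[0,0,0]],"angular":[[0,0,0],[0,0,0],[0,0,0],[0,0,0],[0,0,0]]}'
python3 -m pendant '{"grip":[-1,-1,-1],"linear":[[0,0,0.8],[0,0,0],[0,0,0]],"angular":[[0,0,0],[0,0,0],[0,0,0]]}'
```

```text
t: 17.55
ee_pos: [439.7, -274.0, 32.6]
orientation: [0.413, 3.11, -0.002]
ft_force: [0.2, 0.1, -0.3]
width: 29.6
grasp_force: 30.0
t: 17.8
ee_pos: [439.7, -274.0, 31.9]
orientation: [0.413, 3.109, -0.002]
ft_force: [-0.9, -1.3, -0.6]
width: 30.0
grasp_force: 30.0
```

```bash
python3 -m pendant '{"grip":[-1,-1,-1],"linear":[[0,0,0.8],[0,0,0],[0,0,0]],"angular":[[0,0,0],[0,0,0],[0,0,0]]}'|grep ft_
python3 -m pendant '{"grip":[-1,-1,-1],"linear":[[0,0,0.5],[0,0,0],[0,0,0]],"angular":[[0,0,0],[0,0,0],[0,0,0]]}'
```

```text
ft_force: [-1.5, 0.8, 5.1]
t: 18.3
ee_pos: [440.0, -274.1, 31.6]
orientation: [0.413, 3.109, -0.003]
ft_force: [-3.2, 1.1, 12.2]
width: 30.0
grasp_force: 30.0
```

The floor is touched (5 N, then 12 N). I'll back off slightly, open gradually and lift away.

```bash
python3 -m pendant '{"grip":[-1,-0.2,0,0.2,0.4,0.4,0.4,0.4,0.4,0.4],"linear":[[0,0,-0.6],[0,0,0],[0,0,0],[0,0,0],[0,0,0],[0,0,0],[0,0,0],[0,0,0],[0,0,0],[0,0,0]],"angular":[[0,0,0],[0,0,0],[0,0,0],[0,0,0],[0,0,0],[0,0,0],[0,0,0],[0,0,0],[0,0,0],[0,0,0]]}'
python3 -m pendant '{"grip":[0.4,0.4,0.4,0.4,0.4,0.4,0.4,0.4,0.4,0.4],"linear":[[0,0,-8],[0,0,-15],[0,0,-25],[0,0,-30],[0,0,-30],[0,0,-30],[0,0,-30],[0,0,0],[0,0,0],[0,0,0]],"angular":[[0,0,0],[0,0,0],[0,0,0],[0,0,0],[0,0,0],[0,0,0],[0,0,0],[0,0,0],[0,0,0],[0,0,0]]}'
python3 shot.py w7
```

```text
t: 19.13
ee_pos: [439.7, -274.0, 31.2]
orientation: [0.413, 3.109, -0.002]
ft_force: [0.2, -0.2, -0.5]
width: 61.2
grasp_force: 0.0
t: 19.97
ee_pos: [438.6, -273.4, 199.1]
orientation: [0.413, 3.109, -0.002]
ft_force: [0.3, 0.9, -0.9]
width: 61.1
grasp_force: 0.0
[ 438.57200023 -273.39171971  199.11901772] [ 4.13374147e-01  3.10946021e+00 -2.07549517e-03] [ 438.2125194  -273.17650777  198.39071697]
```

View pics/w7.png

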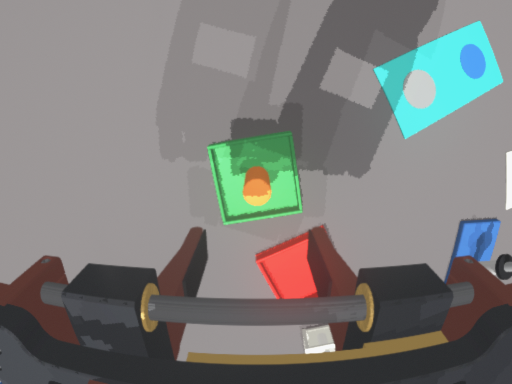

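The sleeve stands upright in the green tray at (257,185), and the gripper is clear. Handing in.

```bash
python3 -c "from workcell import ctrl; print(ctrl.close_job())"
```

```text
the job is handed in; nothing more can be done
None
```

The blue-spot sleeve went all the way down the pin to the collar, so it is good; I stood it upright, mouth down, in the green tray and handed the job in at about 20 s of the 43 s limit (the hand-in call returned no verdict).

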